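Turn the damp trivet over onto the drying stand and start the fan

ROBOT

A 6-joint arm with a two-finger parallel gripper is mounted at the origin on the work surface. World frame = base frame: x ahead of the robot, y to its left, z up, the work surface at z = 0. Lengths are in m, angles in rad, forces in N, time in s.
With the tool pointing down it reaches from about 0.3 to 0.875 m from the base axis. Payload 6.4 kg.
Tool frame: the origin (TCP) lies at the very end of the fingers, on their centre line; the grasp point (between the pads) lies 19 mm behind it (ctrl.hold_point_z is the distance from the TCP to the grasp point, in m); y points along the fingers, x is the direction in which the jaws open and shut, and the axes are right-handed (so a half turn about y gives the same grasp; the last joint's range is limited). The gripper opens to 85 mm and grips with 20 to 120 N. Pads are 22 mm wide; open, the fingers measure 114 mm over their backs; the gripper's body (76 mm by 85 mm) begins 54 mm behind the grasp point. The pads swing forward as they close: fully open they stand 13 mm farther back than shut.
Start: joints at [-1.401, 0.181, 1.607, -0, 1.354, -0.206], TCP at [0.211, -0.535, 0.195] pointing down, gripper open.
Joint ranges: [-2.99, 2.99], [-0.89, 2.07], [0.3, 2.58], [-1.14, 4.28], [0, 2.63], [-3.12, 3.12]. Speed limits (rad/s): [2.57, 2.57, 3.01, 3.14, 3.14, 3.14].

INTERFACE

Orientations are given as a unit quaternion [w, x, y, z].
In Python, from bench import ctrl, imaging gives the robot as it stands.
- The arm moves only by the shell command python3 -m jog 'ROWS'. ROWS is JSON, a list of rows, each a list of 3 entries, a list of its own where there are three numbers: the shift along the tool's x, y, z in cm, then the turn, a rotation vector about the tool's x, y, z in rad, then the finger opening in cm, from 0 to 8.54. A call has 1 to 12 rows; each row shifts and turns the pose as measured when the row begins, along the tool's axes as they then stand; what a row does not reach is not made up. A row lasts 1/12 s, in which the tool goes at most 41.7 mm and 7.16 degrees, less where a joint would pass 70% of its speed; a pose out of reach is approached as far as the arm can. A call is refused whole if a number of a shift passes 4.17 or a number of a turn 0.125, either way. A call with a gripper value outside its range is refused whole. The fingers move at their own pace and stop on an object; the grip force is fixed at half the most. Time passes only in rows, so rows that do not move let the fingers close. It gives the time, the measured TCP pose, the force and the opening at its end, in the units of the state.
- ctrl.get_obs(): the state, without advancing time (a new reading comes with each control period).
- imaging.camera(name): name is "scene" or "side" or "wrist"; returns a dict with "frame" (384x512x3 uint8, red, green, blue), "depth" (384x512 float32, m along the optical axis (not along the pixel's ray), 0 where there is no reading), "K" (3x3 intrinsics, pixels), "R" (3x3) and "t" (3): a world point X has camera coordinates R X + t. Camera axes: x right, y down, z forward; pixel columns grow to the right and rows downward; lengths in m; the calibration is good to about 2 mm. A picture is of the moment at which its call begins.
- ctrl.hand_in(): hands the job in, once; it reports no verdict.
The state is a dict: "time_s": time; "q": joint angles; "dq": joint speeds; "joint_efforts": joint torques, N m; "eef_pos": TCP position; "eef_rot": TCP orientation; "wrist_force": force on the tool from outside, world axes, zero at the start; "torque": the same for the moment, N m; "opening": opening from 0.0 (shut) to 1.0 (fully open).
Only numpy, scipy, OpenCV 4.12 (cv2) and the standard library are available. Lean on these libraries where they do the work, as an engineer would, in place of code of your own. Each camera call takes 0.05 s, during which the arm holds its last target. There are 200 camera calls.

TASK

The cork underside of the wooden trivet is damp. It is too wide to grasp, so push it up against the front edge of the low drying stand until it tips over, so that it lies flat on the stand, cork side up, then slide it back until none of it hangs over the front edge or the sides. Then flip the fan's toggle switch on, from the red mark to the green mark; leave everything else on the counter where it is.

Things in the scene. Friction and masses are not known exactly. Their poses are not given: they have to be found in the camera images.
- trivet_mid (a point): Centre of the trivet: a square board 110 x 110 x 16 mm, 0.13 to 0.22 kg, one face light wood with five dark grooves, the other brown cork; its edges hold by friction when pushed with 10 N or more. Starts flat on the counter in front of the stand, wood up. z is normal to the board, out of the wood face (down once turned over); x and y run along its sides.
- stand: Fixed grey drying stand; origin on the counter under its deck. x is level, from the front edge to the fan; y runs along the front edge. Deck 22 mm high, y -110 to 110 mm, from an upright front face at x = -70 to a white stop lip (18 mm above the deck) at x = 60 mm. Behind it a white fan, x 70 to 155 mm, 180 mm high.
- stand_edge (a point): Middle of the stand's upper front edge, 22 mm above the counter, axes as the stand's.
- bat (a joint): Angle of the fan's toggle bat in rad: about -0.4 = off (leaning to the red mark), 0 = upright, about +0.4 = on (leaning to the green mark). A spring holds it against either stop; pushed past upright it snaps over by itself. About 2 N at the tip moves it.
- bat_pivot (a point): The bat's pivot, in the middle of the top of a fixed white switch box 90 x 80 mm and 50 mm high. The point's x axis lies along the pivot; its y axis is level and points from red (off) to green (on).
- bat_tip (a point): Top of the bat, 38 mm from its pivot; the bat is a round stem of 8 mm with a black 12 mm knob.
- soap: Green soap bottle, upright, 68 mm wide, 190 mm high; origin under its centre. Leave it alone.
- mug: White mug, 80 mm wide, 90 mm high; origin under its centre. Leave it alone.
- jar: Amber jar, 64 mm wide, 85 mm high; origin under its centre. Leave it alone.
- bowl: Blue bowl, 120 mm wide, 50 mm high; origin under its centre. Leave it alone.
- spoon: Wood-handled spoon lying flat on the counter, its x axis along it; leave it alone.
- potlid: Glass pot lid, 148 mm wide, 47 mm high with its knob; origin under its centre. Leave it alone.
- tin: Red tin box, 90 x 130 mm, 70 mm high; origin under its centre. Leave it alone.
- trivet: The same trivet's own frame: axes as trivet_mid's, origin in the middle of the cork face.
Mind the look-alikes: they are no part of the job. Leave any pink look-alike of the part that bears bat alone.

How it is judged:
On the way, in this order (a step that is already met when the one before it is completed fails the run):
1. the trivet lies flat on the stand, cork up, nothing hanging over (angle between trivet_mid's own z axis and vertical above 3.02 rad and x of trivet_mid in the frame of stand between -0.019 and 0.02 m and y of trivet_mid in the frame of stand between -0.057 and 0.057 m and z of trivet_mid in the frame of stand between 0.025 and 0.035 m), for 0.2 s.
2. the fan switch is on (value of joint bat above 0.3 rad), for 0.1 s.
At the end, for the whole second after the job is handed in: The trivet rests flat on the stand's deck, cork up (within about 7 degrees), its centre 51 to 90 mm behind the front edge and within 57 mm of the stand's middle sideways, and the toggle is on (over 0.3 rad) (all of step 1 and value of joint bat above 0.3 rad and linear speed of trivet below 0.02 m/s); the robot touches nothing.
It fails at once if any of the other things on the counter is pushed away (over 40 mm) (distance of any of soap, mug, jar, bowl, spoon, potlid, tin from where it was at the start of the episode above 0.04 m).
It also fails if it takes over 72 s, if anything falls off the work surface, if the arm or the gripper's body presses on something with over 40 N, if the wrist force passes 120 N, or if a joint passes its speed limit or range.

## Working session

There is one attempt and no reset: what is moved stays moved. The work goes in short steps, Python scripts to look and compute and a shell command to move; the robot and the scene stay as the last step left them, time stands still between calls to the robot, and variables do not carry over. Pictures are saved under pics/ and viewed, about 8 in all and at most 12, crops included, and the job is handed in when it is done.

```bash
ls; mkdir -p pics; cat > h.py <<'E'
from bench import ctrl, imaging
import numpy as np, cv2
def cam(n):
    c=imaging.camera(n); return c
def save(c,name,crop=None,s=1):
    f=c["frame"][:,:,::-1]
    if crop: u0,v0,u1,v1=crop; f=f[v0:v1,u0:u1]
    f=cv2.resize(f,None,fx=s,fy=s,interpolation=cv2.INTER_CUBIC); cv2.imwrite("pics/"+name,f)
def world(c):
    d=c["depth"]; v,u=np.indices(d.shape); K=c["K"]
    p=np.stack([(u-K[0,2])/K[0,0]*d,(v-K[1,2])/K[1,1]*d,d],-1)
    w=(p-c["t"])@c["R"]; w[d==0]=np.nan; return w
def pix(c,X):
    p=c["K"]@(c["R"]@np.asarray(X)+c["t"]); return p[:2]/p[2]
E
python3 - <<'E'
from h import *
a=cam("scene"); b=cam("side")
np.savez("c0.npz",f=a["frame"],W=world(a),f2=b["frame"],W2=world(b))
im=np.vstack([cv2.resize(x["frame"][:,:,::-1],(400*2,600)) for x in (a,)])
cv2.imwrite("pics/a.png",im); 
cv2.imwrite("pics/b.png",cv2.resize(b["frame"][:,:,::-1],(800,600)))
for x in (a,b): print(x["K"],x["R"],x["t"], -x["R"].T@x["t"])
o=ctrl.get_obs(); print(o)
E
```

```text
pics
[[478.87566855   0.         258.90769672]
 [  0.         478.87566855 190.33572883]
 [  0.           0.           1.        ]] [[-0.17383504  0.98471296  0.01103506]
 [ 0.70857465  0.13285352 -0.69301653]
 [-0.6838884  -0.11265139 -0.72083723]] [ 0.03236976 -0.28113254  1.70051343] [1.3677918  0.19703973 1.0306067 ]
[[420.17266895   0.         256.71646568]
 [  0.         420.17266895 197.17423692]
 [  0.           0.           1.        ]] [[-0.7382314  -0.67450368  0.00769335]
 [-0.43519034  0.46753142 -0.76943079]
 [ 0.51538702 -0.57136604 -0.63868386]] [0.37839149 0.2522856  1.03340572] [-0.14347116  0.72772794  0.85122476]
{'time_s': 0.1, 'q': array([-1.40130256e+00,  1.81480354e-01,  1.60793357e+00,  3.31056252e-06,
        1.35379212e+00, -2.06296655e-01]), 'dq': array([-0.00032764, -0.00023947, -0.00220242, -0.00053373,  0.0014096 ,
        0.0002087 ]), 'joint_efforts': array([-1.43707266e-04, -4.45882130e+01, -3.52239454e+01, -1.44479823e-04,
        4.18251730e-03, -1.11971147e-05]), 'eef_pos': array([ 0.2109515 , -0.53429966,  0.19465428]), 'eef_rot': array([ 0.58500673, -0.58418374,  0.39819912, -0.39740904]), 'wrist_force': array([-0.05709675,  0.01193615,  0.33823299]), 'torque': array([ 0.03188376,  0.00129614, -0.01456749]), 'opening': 1.0017719666532723}
```

View pics/a.png

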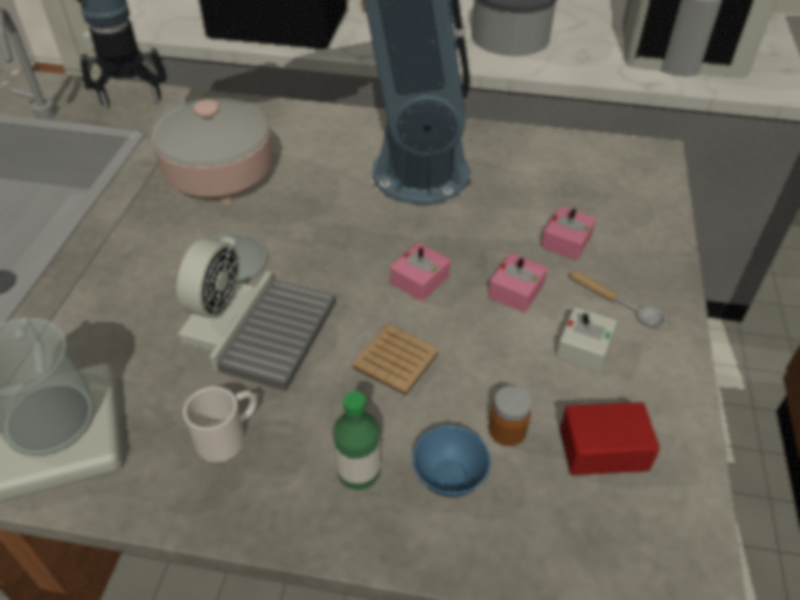

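View pics/b.png

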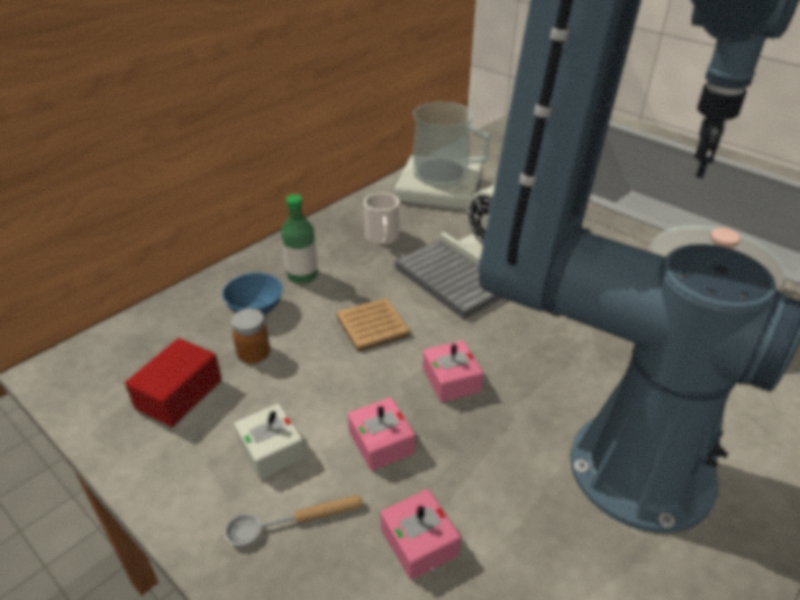

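Scene view (800x600 px): the trivet is at (396,358), the stand deck at (277,330) with its front edge running from (335,293) to (285,385), and the fan at (215,280). The switch could be the white box at (587,335) or one of the pink ones at (420,270), (517,282) and (568,232). I choose the white one, as the description says.

```bash
python3 - <<'E'
from h import *
z=np.load("c0.npz"); f=z["f"].astype(int); W=z["W"]
hsv=cv2.cvtColor(z["f"],cv2.COLOR_RGB2HSV)
def roi(x0,y0,x1,y1):
    m=np.zeros(W.shape[:2],bool); m[int(y0*.64):int(y1*.64),int(x0*.64):int(x1*.64)]=1; return m
def rect(m,n):
    P=W[m]; P=P[~np.isnan(P).any(1)]
    r=cv2.minAreaRect(P[:,:2].astype(np.float32)*1000); print(n,len(P),"z",np.percentile(P[:,2],[5,50,95]).round(4),"rect",np.round(r[0],1),np.round(r[1],1),round(r[2],1)); 
    print(cv2.boxPoints(r).round(1).tolist())
Z=W[:,:,2]
rect(roi(345,320,445,395)&(Z>0.010)&(Z<0.022)&(hsv[:,:,1]>80),"trivet")
rect(roi(205,270,345,395)&(Z>0.017)&(Z<0.027),"deck")
rect(roi(205,270,345,395)&(Z>0.034)&(Z<0.045),"lip")
rect(roi(550,300,625,372)&(Z>0.045)&(Z<0.056),"box")
m=roi(560,300,615,350)&(Z>0.062)&(Z<0.1); print(W[m].mean(0),W[m].max(0),W[m].min(0),m.sum())
h=hsv[:,:,0];S=hsv[:,:,1]
for n,mm in (("red",((h<8)|(h>172))&(S>90)),("green",(h>40)&(h<85)&(S>60))):
    q=mm&roi(555,305,620,350)&(Z>.04); print(n,q.sum(),np.nanmedian(W[q],0))
for n,r in dict(mug=(180,385,260,460),soap=(330,390,385,490),bowl=(410,425,492,495),jar=(487,385,532,445),tin=(560,400,660,475)).items():
    q=roi(*r)&(Z>.02)&(Z<.3); P=W[q]; print(n,P.min(0).round(3),P.max(0).round(3))
c=cv2.resize(z["f"][190:245,345:405,::-1],None,fx=8,fy=8,interpolation=2)
c2=cv2.resize(z["f2"][255:310,145:200,::-1],None,fx=6,fy=6,interpolation=2)
k=np.zeros((440,820,3),np.uint8);k[:c.shape[0],:480]=c;k[:330,485:815]=c2;cv2.imwrite("pics/c.png",k[:,:800])
E
```

```text
trivet 1286 z [0.013  0.0165 0.0199] rect [548.1  46.7] [110.4 116.5] 67.5
[[473.1000061035156, 18.100000381469727], [580.7000122070312, -26.600000381469727], [623.0, 75.4000015258789], [515.5, 120.0]]
deck 2877 z [0.0192 0.0227 0.026 ] rect [ 524.1 -199.8] [188.8 226. ] 81.3
[[398.1000061035156, -276.1000061035156], [621.5999755859375, -310.20001220703125], [650.0999755859375, -123.5999984741211], [426.6000061035156, -89.5]]
lip 286 z [0.0344 0.0394 0.0432] rect [ 512.1 -261.6] [ 58.1 220.3] 80.3
[[398.6000061035156, -271.70001220703125], [615.7999877929688, -308.79998779296875], [625.5, -251.60000610351562], [408.3999938964844, -214.5]]
box 695 z [0.0471 0.0508 0.0544] rect [457.1 372.2] [79.9 94. ] 75.1
[[401.29998779296875, 345.70001220703125], [492.20001220703125, 321.5], [512.7999877929688, 398.70001220703125], [421.8999938964844, 422.8999938964844]]
[0.45635454 0.36264394 0.0774673 ] [0.46196261 0.36989669 0.08823611] [0.45077121 0.35544122 0.06262639] 35
red 8 [0.44473656 0.34072423 0.05228176]
green 6 [0.46019613 0.40634383 0.05105014]
mug [ 0.701 -0.241  0.02 ] [ 0.801 -0.153  0.094]
soap [ 0.744 -0.003  0.02 ] [0.811 0.064 0.194]
bowl [0.671 0.111 0.02 ] [0.816 0.229 0.055]
jar [0.63  0.219 0.021] [0.692 0.283 0.09 ]
tin [0.61  0.333 0.02 ] [0.727 0.477 0.077]
```

View pics/c.png

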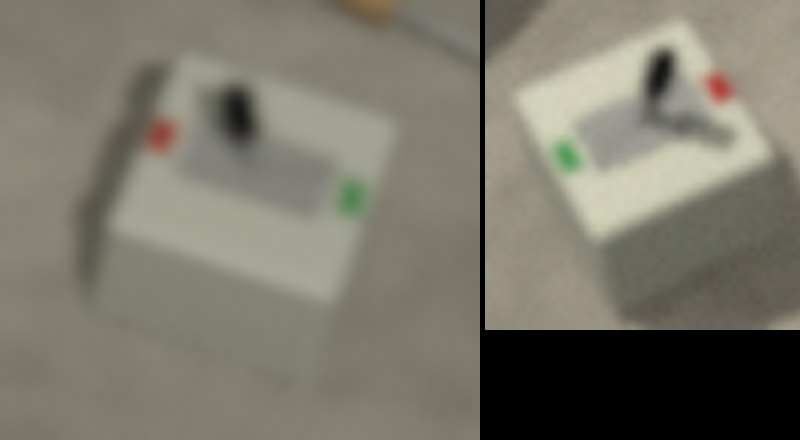

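The crop shows the white box with red mark at left (160,135), green at right (350,197), and the bat leaning to red, so the choice holds. Next I refine the stand pose and get the tool axes.

```bash
cat >> h.py <<'E'
from scipy.spatial.transform import Rotation as Ro
def pose():
    o=ctrl.get_obs(); w,x,y,z=o["eef_rot"]; return np.array(o["eef_pos"]),Ro.from_quat([x,y,z,w]).as_matrix(),o
def plan(p,Rt=None):
    P,R,o=pose(); d=R.T@(np.asarray(p)-P)*100; print("pos",P.round(4),"shift cm",d.round(2),"rows",np.ceil(np.linalg.norm(d)/4).astype(int))
    if Rt is not None:
        r=Ro.from_matrix(R.T@Rt).as_rotvec(); print("turn",r.round(3),"rows",np.ceil(np.linalg.norm(r)/.12))
E
python3 - <<'E'
from h import *
z=np.load("c0.npz"); W=z["W"]
P,R,o=pose(); print("R cols\n",R.round(3))
for W in (z["W"],z["W2"]):
    Z=W[:,:,2]
    # region near stand
    d=np.abs(W[:,:,0]-.525)<.17
    m=d&(Z>.018)&(Z<.027)&(W[:,:,1]<-.05)&(W[:,:,1]>-.26)
    Q=W[m]; 
    # front edge: bin along x, max y
    bx=np.arange(.44,.64,.01); e=[]
    for b in bx:
        s=Q[(Q[:,0]>=b)&(Q[:,0]<b+.01)]
        if len(s)>5: e.append((s[:,0].mean(),np.percentile(s[:,1],97)))
    e=np.array(e); 
    if len(e)<5: print("few",len(e)); continue
    c=np.polyfit(e[:,0],e[:,1],1); r=e[:,1]-np.polyval(c,e[:,0]); k=abs(r)<.006; c=np.polyfit(e[k,0],e[k,1],1)
    print("front line slope",c, np.degrees(np.arctan(c[0])),"res",r.round(4))
    t=np.arctan(c[0]); u=np.array([np.cos(t),np.sin(t)]); n=np.array([-u[1],u[0]])
    l=Q[:,:2]@u; print("along extents",np.percentile(l,[.5,2,98,99.5]).round(4), "normal dist",np.percentile(Q[:,:2]@n,[99]), )
E
```

```text
R cols
 [[ 0.367 -0.     0.93 ]
 [-0.93   0.002  0.367]
 [-0.002 -1.     0.   ]]
front line slope [-0.15504513 -0.02758695] -8.813258211624676 res [-0.0001  0.0006  0.0004  0.0004 -0.0013  0.0006  0.0001  0.0001 -0.0013
 -0.0005  0.0012 -0.0011  0.0001 -0.0005  0.0015  0.001  -0.0001 -0.0023
  0.0004  0.0008]
along extents [0.4386 0.4425 0.6569 0.6587] normal dist [-0.02450822]
front line slope [-0.15397027 -0.02636684] -8.753108771879939 res [-0.0008  0.0015 -0.      0.0015 -0.0022  0.0009 -0.0002 -0.0003 -0.0005
 -0.0004  0.0009 -0.0002  0.0008 -0.0013  0.0016  0.0008 -0.0062  0.0014
 -0.      0.0026]
along extents [0.4384 0.4417 0.655  0.6576] normal dist [-0.02388711]
```

```bash
cat >> h.py <<'E'
E0=np.array([.5378,-.1104,0]); U=np.array([.988,-.153,0]); XS=np.array([-.153,-.988,0]); ZW=np.array([0,0,1.])
def S(x,y,z): return E0+x*XS+y*U+z*ZW     # x behind front edge, y along it, z height above counter
def inS(p): d=np.asarray(p)-E0; return np.array([d@XS,d@U,d[2]])
def RT(psi):  # fingertips leading towards stand by psi deg
    p=np.radians(psi); y=np.sin(p)*XS-np.cos(p)*ZW; x=U/np.linalg.norm(U); y/=np.linalg.norm(y); return np.stack([x,y,np.cross(x,y)],1)
E
python3 -m jog '[[[0,-4,0],[0,0,0],4],[[0,-4,0],[0,0,0],4],[[0,-4,0],[0,0,0],4]]'
python3 -c "
from h import *
plan(S(-.26,-.014,.3),RT(0))"
```

```text
time_s: 0.35
eef_pos: [0.2097, -0.5275, 0.3043]
eef_rot: [0.592, -0.577, 0.405, -0.391]
wrist_force: [-0.2, -0.9, 0.3]
opening: 0.603
pos [ 0.2097 -0.5275  0.3043] shift cm [-49.88   2.13  57.73] rows 20
turn [-0.02  -1.042 -0.022] rows 9.0
```

```bash
python3 -m jog '[[[-2.6,0,3],[0,0,0],4],[[-2.6,0,3],[0,0,0],4],[[-2.6,0,3],[0,0,0],4],[[-2.6,0,3],[0,0,0],4],[[-2.6,0,3],[0,0,0],4],[[-2.6,0,3],[0,0,0],4],[[-2.6,0,3],[0,0,0],4],[[-2.6,0,3],[0,0,0],4],[[-2.6,0,3],[0,0,0],4],[[-2.6,0,3],[0,0,0],4],[[-2.6,0,3],[0,0,0],4],[[-2.6,0,3],[0,0,0],4]]'
python3 -m jog '[[[0,0,0],[0,-0.12,0],4],[[0,0,0],[0,-0.12,0],4],[[0,0,0],[0,-0.12,0],4],[[0,0,0],[0,-0.12,0],4],[[0,0,0],[0,-0.12,0],4],[[0,0,0],[0,-0.12,0],4],[[0,0,0],[0,-0.12,0],4],[[0,0,0],[0,-0.12,0],4],[[0,0,0],[0,-0.12,0],4]]'
python3 -c "
from h import *
plan(S(-.26,-.014,.2),RT(0));plan(S(-.26,-.014,.2),RT(20))"
```

```text
time_s: 1.35
eef_pos: [0.4354, -0.0982, 0.3176]
eef_rot: [0.584, -0.579, 0.405, -0.4]
wrist_force: [0.8, -1.4, 0.5]
opening: 0.468
time_s: 2.1
eef_pos: [0.4366, -0.0847, 0.3142]
eef_rot: [0.712, -0.701, 0.034, -0.029]
wrist_force: [-0.5, -0.8, -0.5]
opening: 0.474
pos [ 0.4366 -0.0847  0.3142] shift cm [10.71 11.73 24.18] rows 8
turn [-0.016  0.066 -0.008] rows 1.0
pos [ 0.4366 -0.0847  0.3142] shift cm [10.71 11.73 24.18] rows 8
turn [-0.365  0.067  0.003] rows 4.0
```

```bash
python3 -m jog '[[[1.4,1.4,3],[0,0,0],4],[[1.4,1.4,3],[0,0,0],4],[[1.4,1.4,3],[0,0,0],4],[[1.4,1.4,3],[0,0,0],4],[[1.4,1.4,3],[0,0,0],4],[[1.4,1.4,3],[0,0,0],4],[[1.4,1.4,3],[0,0,0],4],[[1.4,1.4,3],[0,0,0],4],[[0,0,0],[-0.1,0.06,0],4],[[0,0,0],[-0.12,0,0],4],[[0,0,0],[-0.12,0,0],4],[[0,0,0],[0,0,0],4]]'
python3 -c "
from h import *
plan(S(-.26,-.014,.06),RT(20))"
```

```text
time_s: 3.1
eef_pos: [0.5707, 0.1544, 0.1941]
eef_rot: [-0.574, 0.816, -0.063, 0.04]
wrist_force: [-0.9, -0.7, -0.9]
opening: 0.466
pos [0.5707 0.1544 0.1941] shift cm [-0.51 12.85  3.9 ] rows 4
turn [-0.004  0.006 -0.005] rows 1.0
```

```bash
python3 -m jog '[[[-0.1,3.2,1],[0,0,0],4],[[-0.1,3.2,1],[0,0,0],4],[[-0.1,3.2,1],[0,0,0],4],[[-0.1,3.2,1],[0,0,0],4],[[-0.1,2.8,1],[0,0,0],4],[[0,0,0],[0,0,0],4]]'
python3 -c "
from h import *
plan(S(-.25,-.014,.008),RT(20));c=cam('wrist');save(c,'w.png',None,1)
s=cam('scene');save(s,'d.png',(180,150,330,270),4)
k=np.zeros((480,600,3),np.uint8);import cv2
"
```

```text
time_s: 3.6
eef_pos: [0.5647, 0.1532, 0.0245]
eef_rot: [-0.578, 0.813, -0.06, 0.04]
wrist_force: [-1.7, -0.8, -1.3]
opening: 0.466
pos [0.5647 0.1532 0.0245] shift cm [-0.02  2.05 -0.84] rows 1
turn [-0.013  0.01  -0.002] rows 1.0
```

View pics/d.png

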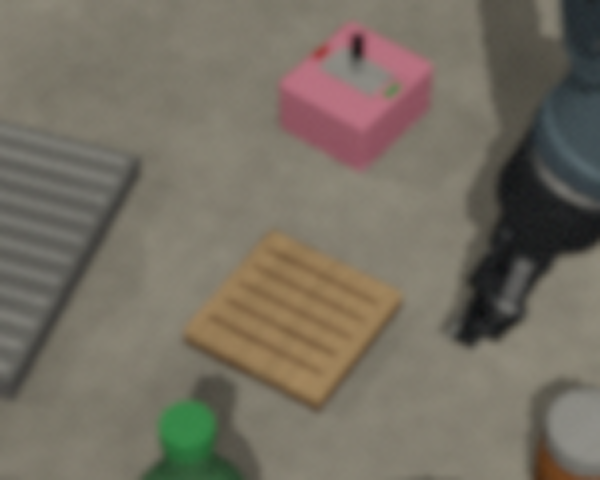

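The crop shows the trivet at (295,320), a clear gap to the fingers at (475,330), and the stand edge at left, (75,270). Now lower and feel for the counter.

```bash
python3 -m jog '[[[0,0.9,0.35],[0,0,0],4],[[0,0.1,0],[0,0,0],4]]'
python3 -m jog '[[[0,0.4,0.14],[0,0,0],4],[[0,0,0],[0,0,0],4]]'; python3 -m jog '[[[0,0.4,0.14],[0,0,0],4],[[0,0,0],[0,0,0],4]]'
```

```text
time_s: 3.87
eef_pos: [0.5724, 0.1542, 0.0238]
eef_rot: [-0.579, 0.812, -0.056, 0.046]
wrist_force: [-0.6, 0.6, -0.4]
opening: 0.471
time_s: 4.03
eef_pos: [0.5753, 0.1546, 0.0229]
eef_rot: [-0.58, 0.811, -0.055, 0.048]
wrist_force: [0.4, -0.5, -0.4]
opening: 0.47
time_s: 4.2
eef_pos: [0.5773, 0.1551, 0.0207]
eef_rot: [-0.581, 0.811, -0.053, 0.05]
wrist_force: [0.6, -0.8, 0.2]
opening: 0.469
```

```bash
python3 -c "
from h import *
P,R,o=pose(); print(o['q'].round(3),inS(P)); print(Ro.from_matrix(R.T@RT(20)).as_rotvec()); print(R.round(3))"
```

```text
[ 0.245  0.554  1.535 -0.334  1.183  0.541] [-0.26834147 -0.00156554  0.02070017]
[-0.02256759  0.00183311  0.02074804]
[[ 0.989 -0.029  0.143]
 [-0.144 -0.32   0.936]
 [ 0.019 -0.947 -0.321]]
```

```bash
python3 -m jog '[[[-0.5,1,0.3],[0,0,0],4]]'; python3 -m jog '[[[-0.5,0.8,0.3],[0,0,0],4],[[0,0,0],[0,0,0],4]]'; python3 -c "
from h import *
P,R,o=pose(); print(o['q'].round(3),inS(P),o['joint_efforts'].round(1),o['torque'])"
```

```text
time_s: 4.28
eef_pos: [0.5756, 0.1559, 0.0127]
eef_rot: [-0.581, 0.81, -0.052, 0.052]
wrist_force: [1.1, 0.7, 1.0]
opening: 0.468
time_s: 4.45
eef_pos: [0.5681, 0.1569, 0.0011]
eef_rot: [-0.581, 0.811, -0.053, 0.051]
wrist_force: [0.0, -0.1, -0.7]
opening: 0.47
[ 0.252  0.568  1.562 -0.339  1.144  0.563] [-0.26870137 -0.01099551  0.00108326] [ -0.3 -57.5 -29.6  -1.3   0.4   0.1] [ 0.14723246  0.00822146 -0.01163951]
```

```bash
python3 -m jog '[[[0,0.4,-1.4],[0,0,0],4],[[0,0.5,-1.4],[0,0,0],4],[[0,0.5,-1.4],[0,0,0],4]]'; python3 -c "
from h import *
P,R,o=pose(); print(inS(P),Ro.from_matrix(R.T@RT(20)).as_rotvec().round(3))"
```

```text
time_s: 4.7
eef_pos: [0.5596, 0.1142, -0.001]
eef_rot: [-0.581, 0.811, -0.051, 0.049]
wrist_force: [0.1, -0.9, 0.7]
opening: 0.467
[-0.22522396 -0.01277714 -0.0009673 ] [-0.024  0.006  0.022]
```

```bash
python3 -m jog '[[[0,0.2,-1.4],[0,0,0.02],4],[[0,0.4,-1.4],[0,0,0],4],[[0,0.4,-1.4],[0,0,0],4],[[0,0.5,-1.4],[0,0,0],4]]'; python3 -c "
from h import *
P,R,o=pose(); print(inS(P),Ro.from_matrix(R.T@RT(20)).as_rotvec().round(3))"
```

```text
time_s: 5.03
eef_pos: [0.5491, 0.0509, 0.002]
eef_rot: [-0.581, 0.81, -0.06, 0.042]
wrist_force: [0.6, -1.4, 0.4]
opening: 0.462
[-0.16105922 -0.01355797  0.00202124] [-0.023  0.007  0.001]
```

```bash
python3 -m jog '[[[0,0.5,-1.4],[0,0,0],4],[[0,0.5,-1.0],[0,0,0],4],[[0,0.4,-1.0],[0,0,0],4]]'; python3 -c "
from h import *
P,R,o=pose(); print(inS(P),Ro.from_matrix(R.T@RT(20)).as_rotvec().round(3),o['wrist_force']@XS)
s=cam('scene');save(s,'e.png',(160,140,300,260),4)"
```

```text
time_s: 5.28
eef_pos: [0.5424, 0.009, -0.0003]
eef_rot: [-0.581, 0.81, -0.061, 0.043]
wrist_force: [-0.2, -0.3, 0.4]
opening: 0.467
[-0.11869641 -0.01375505 -0.00027452] [-0.022  0.004  0.001] 0.3062330174527662
```

View pics/e.png

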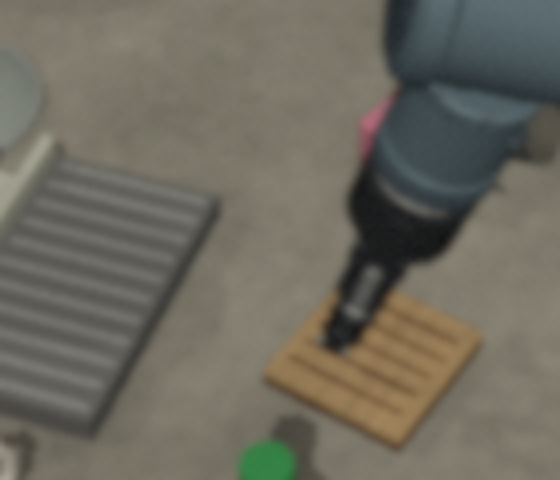

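The fingers at (335,345) are over the trivet, which still sits at (375,368) and has not moved. So the tips are higher than I assumed, and I measure the finger height.

```bash
python3 - <<'E'
from h import *
s=cam('scene');W=world(s);P,R,o=pose()
print("tcp pix",pix(s,P),o['q'].round(3))
d=s['frame'].astype(int).sum(2)<150
m=np.zeros(d.shape,bool); m[190:232,230:262]=1; q=m&d
print(q.sum()); A=W[q]; T=(A-P)@R; i=np.argsort(-T[:,1])[:15]; print((T[i]*100).round(1), A[i].round(3))
b=cam('side');save(b,'f.png',(180,150,330,270),5)
E
```

```text
tcp pix [239.66542079 227.9569536 ] [ 0.006  0.458  1.739 -0.379  1.031  0.368]
344
[[-5.5 -2.1  1.4]
 [ 2.6 -4.6 -0.1]
 [ 3.  -5.6 -0.2]
 [ 3.2 -5.6  0.1]
 [ 3.2 -5.8  0.4]
 [ 3.2 -6.   0. ]
 [ 3.  -6.   0.3]
 [ 3.1 -6.1 -0.3]
 [-2.2 -6.5 -1. ]
 [ 4.8 -8.8  0. ]
 [ 5.  -8.8  0.4]
 [ 5.  -8.9 -0.2]
 [ 4.8 -8.9 -0.3]
 [ 5.  -9.  -0.5]
 [ 4.8 -9.2 -0.1]] [[0.491 0.037 0.015]
 [0.57  0.019 0.043]
 [0.575 0.02  0.053]
 [0.577 0.023 0.053]
 [0.577 0.026 0.053]
 [0.576 0.023 0.056]
 [0.575 0.025 0.056]
 [0.575 0.02  0.058]
 [0.522 0.023 0.064]
 [0.594 0.03  0.083]
 [0.596 0.033 0.082]
 [0.596 0.027 0.084]
 [0.594 0.027 0.085]
 [0.595 0.025 0.087]
 [0.594 0.03  0.087]]
```

View pics/f.png

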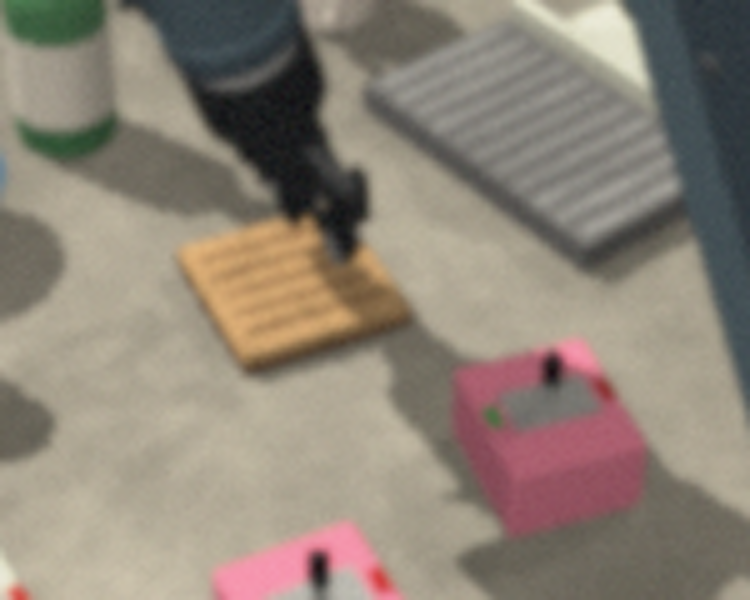

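The side crop shows the tips at (345,255), hovering over the trivet at (295,290). I compare that with the projected tool axis.

```bash
python3 - <<'E'
from h import *
b=cam('side');P,R,o=pose();W=world(b)
for t in (0,-.01,-.02,-.03,-.04): 
  for s in (-.022,.022): print(t,s,((pix(b,P+R@[s,t,0])-[180,150])*5).round(), end=' ')
print(); print(W[198:202:1,248:251].round(3).reshape(-1,3), o['eef_pos'])
g=b['frame'][190:206,243:254].sum(2); print(g)
E
```

```text
0 -0.022 [358. 288.] 0 0.022 [315. 252.] -0.01 -0.022 [354. 278.] -0.01 0.022 [310. 242.] -0.02 -0.022 [350. 269.] -0.02 0.022 [306. 233.] -0.03 -0.022 [346. 259.] -0.03 0.022 [302. 223.] -0.04 -0.022 [342. 249.] -0.04 0.022 [297. 213.] 
[[0.514 0.037 0.057]
 [0.512 0.035 0.057]
 [0.513 0.029 0.052]
 [0.513 0.038 0.054]
 [0.512 0.035 0.052]
 [0.512 0.031 0.05 ]
 [0.51  0.041 0.054]
 [0.512 0.036 0.049]
 [0.51  0.033 0.049]
 [0.514 0.038 0.045]
 [0.511 0.036 0.046]
 [0.534 0.008 0.015]] [ 5.42932895e-01  1.04288718e-02 -8.72579093e-05]
[[211 194 140  93  81  96 115 105 105 156 294]
 [215 197 140  93  67  74 106  72  97 158 285]
 [161 148 109  78  75  73  93  84  89 152 292]
 [141 107  84  69  85  81  75  94 133 224 340]
 [158 111  90  82  74  68  82 137 233 325 409]
 [232 163 121  81  56  71 107 176 306 405 464]
 [299 217 166 119  66  61 102 196 339 433 492]
 [353 268 220 167  98  88  94 194 323 420 488]
 [353 299 250 191 126  76  95 160 286 406 461]
 [326 279 258 214 154  98 106 152 287 403 461]
 [297 279 264 240 198 121 118 192 317 417 480]
 [307 287 275 263 219 182 181 249 358 445 483]
 [300 283 279 262 256 245 252 304 383 451 482]
 [298 273 268 282 278 280 285 318 358 414 444]
 [337 307 295 307 287 285 287 286 309 341 387]
 [392 345 310 288 273 273 262 263 271 296 345]]
```

The tips sit about 3 cm behind the reported TCP. I back off, then feel for the counter again by force.

```bash
python3 -m jog '[[[0,-1.5,3],[0,0,0],4],[[0,-1.0,3],[0,0,0],4],[[0,-1,3],[0,0,0],4],[[0,-1,3],[0,0,0],4],[[0,0,0],[0,0,0],4]]'; python3 -c "
from h import *
P,R,o=pose(); print(inS(P),Ro.from_matrix(R.T@RT(20)).as_rotvec().round(3))"
```

```text
time_s: 5.9
eef_pos: [0.5638, 0.144, 0.0047]
eef_rot: [-0.582, 0.81, -0.061, 0.045]
wrist_force: [0.2, -1.1, 0.2]
opening: 0.467
[-0.25534921 -0.01325664  0.0047353 ] [-0.025  0.001  0.003]
```

```bash
python3 -m jog '[[[0,0.95,0.3],[0,0,0],4],[[0,0,0],[0,0,0],4]]'; python3 -m jog '[[[0,0.9,0.3],[0,0,0],4]]';python3 -m jog '[[[0,0.5,0.2],[0,0,0],4]]';python3 -m jog '[[[0,0.5,0.2],[0,0,0],4]]'
```

```text
time_s: 6.07
eef_pos: [0.564, 0.1472, -0.006]
eef_rot: [-0.582, 0.81, -0.058, 0.044]
wrist_force: [-0.8, -0.5, -0.8]
opening: 0.47
time_s: 6.15
eef_pos: [0.5654, 0.1474, -0.0146]
eef_rot: [-0.583, 0.809, -0.057, 0.045]
wrist_force: [0.6, -0.0, 1.2]
opening: 0.469
time_s: 6.23
eef_pos: [0.5641, 0.147, -0.0217]
eef_rot: [-0.582, 0.81, -0.058, 0.044]
wrist_force: [-0.7, 0.2, -0.0]
opening: 0.47
time_s: 6.32
eef_pos: [0.5639, 0.1464, -0.0279]
eef_rot: [-0.582, 0.81, -0.059, 0.044]
wrist_force: [-0.3, -0.9, 0.3]
opening: 0.467
```

```bash
python3 -m jog '[[[0,0.4,0.15],[0,0,0],4]]'; python3 -m jog '[[[0,0.4,0.15],[0,0,0],4]]';python3 -m jog '[[[0,0.4,0.15],[0,0,0],4]]'; python3 -c "
from h import *
P,R,o=pose(); print(inS(P))
s=cam('scene');save(s,'g.png',(180,140,330,260),5)"
```

```text
time_s: 6.4
eef_pos: [0.5632, 0.1456, -0.0334]
eef_rot: [-0.582, 0.81, -0.06, 0.044]
wrist_force: [-2.5, 5.4, 28.5]
opening: 0.47
time_s: 6.48
eef_pos: [0.5636, 0.1455, -0.034]
eef_rot: [-0.581, 0.81, -0.061, 0.044]
wrist_force: [-22.6, 9.7, 69.2]
opening: 0.469
time_s: 6.57
eef_pos: [0.5634, 0.1455, -0.0336]
eef_rot: [-0.58, 0.811, -0.062, 0.044]
wrist_force: [-18.9, 5.3, 42.3]
opening: 0.47
[-0.25672804 -0.01381358 -0.03364721]
```

View pics/g.png

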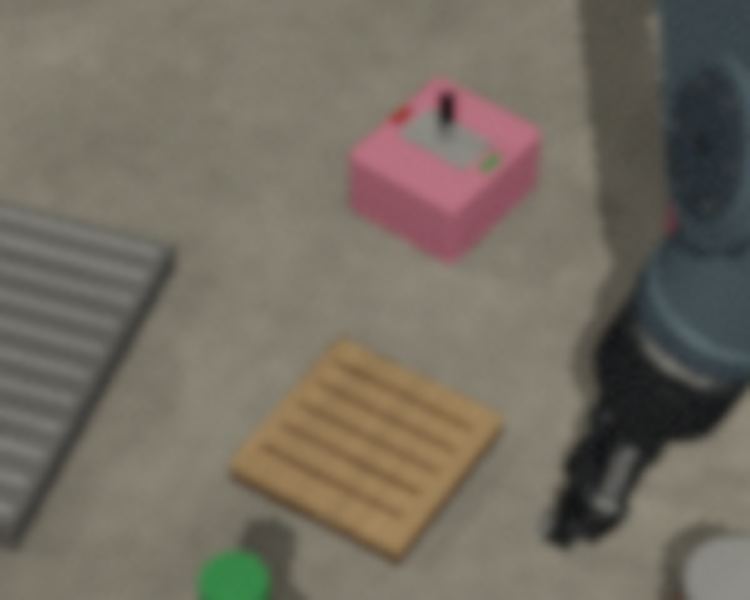

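The fingers touch the counter at reported z = -0.033, so that is my floor reference (tips at (555,540) in the crop, clear of the trivet at (365,450)). I lift 4 mm and push.

```bash
python3 -m jog '[[[0,-0.5,-0.1],[0,0,0],4],[[0,0.3,-1.0],[0,0,0],4]]'; python3 -m jog '[[[0,0.45,-1.3],[0,0,0],4],[[0,0.45,-1.3],[0,0,0],4]]';  python3 -c "
from h import *
P,R,o=pose(); print(inS(P),Ro.from_matrix(R.T@RT(20)).as_rotvec().round(3))"
```

```text
time_s: 6.78
eef_pos: [0.563, 0.1364, -0.0256]
eef_rot: [-0.58, 0.811, -0.061, 0.045]
wrist_force: [0.3, -0.7, -0.3]
opening: 0.472
time_s: 6.95
eef_pos: [0.5587, 0.107, -0.0263]
eef_rot: [-0.58, 0.811, -0.06, 0.045]
wrist_force: [0.3, -0.7, 0.4]
opening: 0.465
[-0.21802035 -0.01260019 -0.02626132] [-0.021  0.001  0.004]
```

```bash
python3 -m jog '[[[0,0.65,-1.2],[0,0,0],4],[[0,0.5,-1.2],[0,0,0],4],[[0,0.45,-1.2],[0,0,0],4]]';  python3 -c "
from h import *
P,R,o=pose(); print(inS(P),Ro.from_matrix(R.T@RT(20)).as_rotvec().round(3))"
```

```text
time_s: 7.2
eef_pos: [0.5504, 0.0623, -0.032]
eef_rot: [-0.58, 0.811, -0.062, 0.045]
wrist_force: [-1.0, 2.3, 2.5]
opening: 0.467
[-0.1725895  -0.01401277 -0.03203869] [-0.021 -0.     0.001]
```

```bash
python3 -m jog '[[[0,0.2,-1.2],[0,0,0],4],[[0,0.4,-1.2],[0,0,0],4],[[0,0.4,-1.2],[0,0,0],4]]';  python3 -c "
from h import *
P,R,o=pose(); print(inS(P),Ro.from_matrix(R.T@RT(20)).as_rotvec().round(3))
s=cam('scene');save(s,'i.png',(160,140,310,260),5)"
```

```text
time_s: 7.45
eef_pos: [0.5425, 0.02, -0.0311]
eef_rot: [-0.58, 0.811, -0.064, 0.045]
wrist_force: [0.6, 2.6, 1.0]
opening: 0.467
[-0.12951325 -0.01526018 -0.03112493] [-0.021 -0.002 -0.002]
```

View pics/i.png

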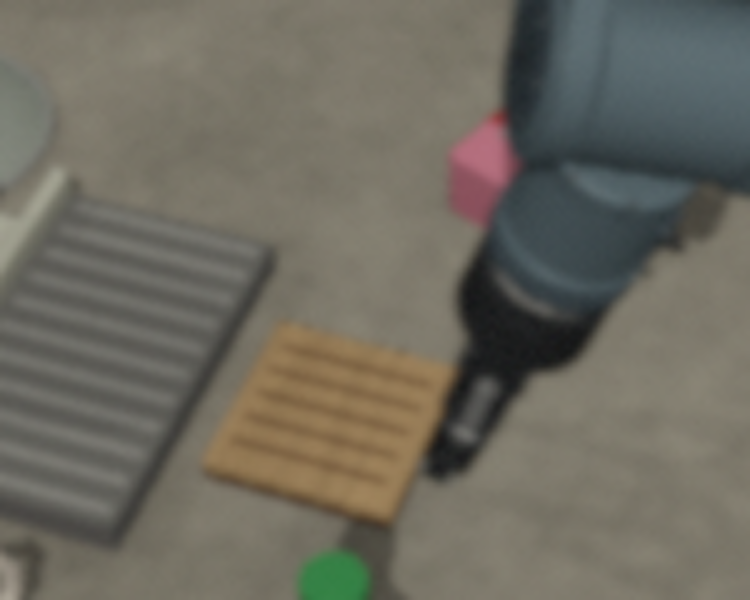

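The trivet (325,425) has squared up and is being pushed, with a gap of about 3 cm left to the stand edge (230,330).

```bash
python3 -m jog '[[[0,0.35,-1.2],[0,0,0],4],[[0,0.35,-1.0],[0,0,0],4]]'; for i in 1; do python3 -c "
from h import *
P,R,o=pose(); print(inS(P))"; done; python3 -m jog '[[[0,0.15,-0.5],[0,0,0],4]]';python3 -m jog '[[[0,0.15,-0.5],[0,0,0],4]]';python3 -c "
from h import *
P,R,o=pose(); print(inS(P),o['wrist_force']@XS)"
```

```text
time_s: 7.67
eef_pos: [0.5386, -0.002, -0.031]
eef_rot: [-0.583, 0.808, -0.065, 0.047]
wrist_force: [-4.0, 71.8, 27.3]
opening: 0.469
[-0.10722505 -0.0157787  -0.03102901]
time_s: 7.75
eef_pos: [0.5388, -0.0011, -0.031]
eef_rot: [-0.588, 0.805, -0.065, 0.049]
wrist_force: [-0.7, 41.8, 9.7]
opening: 0.47
time_s: 7.83
eef_pos: [0.539, -0.0004, -0.031]
eef_rot: [-0.592, 0.802, -0.064, 0.051]
wrist_force: [-0.1, 28.1, 3.6]
opening: 0.466
[-0.10888151 -0.01562537 -0.03095439] -27.753945116730083
```

```bash
cat > st.py <<'E'
from h import *
P,R,o=pose(); s=inS(P); psi=np.degrees(np.arctan2(R[:,1]@XS,-R[2,1]))
# tip front corner
tip=inS(P+R@[0,-.036,-.011]); f=o['wrist_force']
print("S",s.round(4),"tip",tip.round(4),"psi %.1f"%psi,"rot",Ro.from_matrix(R.T@RT(20)).as_rotvec().round(3),"Fin %.1f Fy %.1f Fz %.1f"%(-f@XS,f@U,f[2]), "theta~%.0f"%np.degrees(np.arcsin(np.clip((tip[2]-.01)/.11,-1,1))),"r %.4f"%np.hypot(tip[0]+.006,tip[2]))
E
python3 st.py; python3 -m jog '[[[0,-0.6,-0.6],[-0.03,0,0],4]]'; python3 st.py
```

```text
S [-0.1089 -0.0156 -0.031 ] tip [-0.109  -0.0158  0.0067] psi 17.1 rot [-0.051 -0.011  0.002] Fin 27.8 Fy -4.4 Fz 3.6 theta~-2 r 0.1032
time_s: 7.92
eef_pos: [0.5388, -0.0008, -0.0243]
eef_rot: [-0.583, 0.809, -0.064, 0.051]
wrist_force: [1.6, 8.7, -1.4]
opening: 0.472
S [-0.1084 -0.0158 -0.0243] tip [-0.1093 -0.016   0.0134] psi 18.4 rot [-0.028 -0.012  0.003] Fin 8.8 Fy 0.3 Fz -1.4 theta~2 r 0.1042
```

```bash
python3 -m jog '[[[0,-0.4,-0.9],[-0.02,0,0],4]]'; python3 -m jog '[[[0,-0.6,-0.9],[-0.02,0,0],4]]'; python3 st.py;  python3 -c "
from h import *
s=cam('side');save(s,'j.png',(210,120,330,220),5)"
```

```text
time_s: 8.0
eef_pos: [0.5388, -0.0024, -0.018]
eef_rot: [-0.578, 0.812, -0.063, 0.052]
wrist_force: [3.3, 38.6, 2.0]
opening: 0.469
time_s: 8.08
eef_pos: [0.5387, -0.0034, -0.0101]
eef_rot: [-0.573, 0.815, -0.063, 0.052]
wrist_force: [2.1, 22.4, 2.3]
opening: 0.471
S [-0.1059 -0.0154 -0.0101] tip [-0.1077 -0.0159  0.0275] psi 19.7 rot [-0.005 -0.013  0.009] Fin 22.5 Fy -1.3 Fz 2.3 theta~9 r 0.1053
```

View pics/j.png

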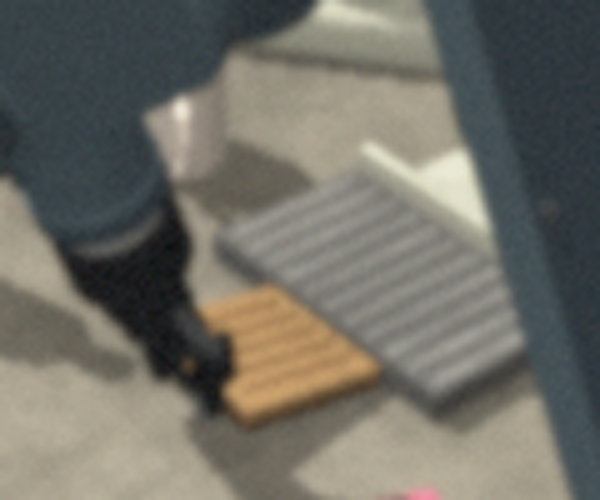

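The side crop shows the trivet (280,350) flush with the stand, fingers at (215,380). Lift is hard to judge by eye, so I measure the tilt from depth.

```bash
cat > tl.py <<'E'
from h import *
for n in ("side","scene"):
    c=cam(n); W=world(c); h=cv2.cvtColor(c["frame"],cv2.COLOR_RGB2HSV)
    s=(W-E0)@np.stack([XS,U,ZW],1)
    m=(h[:,:,1]>90)&(h[:,:,0]>8)&(h[:,:,0]<28)&(s[:,:,0]>-.14)&(s[:,:,0]<.13)&(abs(s[:,:,1])<.1)&(s[:,:,2]>.003)&(s[:,:,2]<.15)
    m=cv2.erode(m.astype(np.uint8),np.ones((3,3)))>0
    Q=s[m]
    if len(Q)<30: print(n,"few",len(Q)); continue
    c0=Q.mean(0); v=np.linalg.svd(Q-c0)[2][2]; v*=np.sign(v[2]) or 1
    print(n,len(Q),"mean",c0.round(3),"lo",np.percentile(Q,2,0).round(3),"hi",np.percentile(Q,98,0).round(3),"normal",v.round(2),"tilt %.1f"%np.degrees(np.arctan2(v[0],v[2])))
E
python3 tl.py
```

```text
side 432 mean [-0.052 -0.024  0.025] lo [-0.108 -0.063  0.015] hi [-0.011  0.038  0.036] normal [ 0.2  -0.01  0.98] tilt 11.5
scene 1003 mean [-0.06  -0.001  0.028] lo [-0.108 -0.054  0.016] hi [-0.011  0.047  0.039] normal [0.2  0.01 0.98] tilt 11.7
```

Tilt is 11.6°, so the lift works. I continue along the arc.

```bash
python3 -m jog '[[[0,-0.7,-1.1],[-0.02,0,0],4],[[0,-0.55,-1.15],[-0.02,0,0],4]]'; python3 st.py; python3 tl.py
```

```text
time_s: 8.4
eef_pos: [0.5382, -0.0087, 0.0088]
eef_rot: [-0.564, 0.822, -0.06, 0.053]
wrist_force: [0.2, 29.4, 8.8]
opening: 0.468
S [-0.1005 -0.0151  0.0088] tip [-0.1032 -0.0158  0.0464] psi 21.0 rot [ 0.018 -0.012  0.015] Fin 29.1 Fy -4.3 Fz 8.8 theta~19 r 0.1077
side 347 mean [-0.053 -0.029  0.033] lo [-0.108 -0.063  0.016] hi [-0.012  0.034  0.053] normal [ 0.36 -0.03  0.93] tilt 20.9
scene 921 mean [-0.059  0.     0.039] lo [-0.105 -0.054  0.018] hi [-0.011  0.047  0.057] normal [0.37 0.01 0.93] tilt 21.9
```

```bash
python3 -m jog '[[[0,-0.5,-1.2],[0,0,0],4],[[0,-0.37,-1.25],[0,0,0],4],[[0,-0.25,-1.25],[0,0,0],4]]'; python3 st.py; python3 tl.py
```

```text
time_s: 8.75
eef_pos: [0.5372, -0.02, 0.0344]
eef_rot: [-0.576, 0.814, -0.056, 0.057]
wrist_force: [0.6, 2.6, 0.6]
opening: 0.467
S [-0.0892 -0.0145  0.0344] tip [-0.0907 -0.0155  0.072 ] psi 19.4 rot [-0.011 -0.013  0.026] Fin 2.6 Fy 0.2 Fz 0.6 theta~34 r 0.1112
side 181 mean [-0.055 -0.04   0.05 ] lo [-0.095 -0.063  0.021] hi [-0.016  0.022  0.077] normal [ 0.59 -0.06  0.81] tilt 36.0
scene 607 mean [-0.053  0.008  0.053] lo [-0.093 -0.048  0.021] hi [-0.013  0.049  0.08 ] normal [0.61 0.03 0.79] tilt 37.7
```

```bash
python3 -m jog '[[[0,0.2,-1.35],[0,0,0],4]]'; python3 st.py; python3 tl.py
```

```text
time_s: 8.93
eef_pos: [0.5376, -0.0271, 0.0404]
eef_rot: [-0.579, 0.811, -0.055, 0.061]
wrist_force: [-10.1, 64.9, 47.2]
opening: 0.471
S [-0.0823 -0.0129  0.0404] tip [-0.0834 -0.0142  0.0781] psi 18.8 rot [-0.022 -0.018  0.031] Fin 62.6 Fy -20.0 Fz 47.2 theta~38 r 0.1099
side 111 mean [-0.057 -0.048  0.057] lo [-0.09  -0.063  0.019] hi [-0.019 -0.003  0.084] normal [ 0.67 -0.1   0.74] tilt 42.0
scene 513 mean [-0.051  0.01   0.056] lo [-0.088 -0.044  0.023] hi [-0.014  0.05   0.086] normal [0.67 0.04 0.74] tilt 42.1
```

```bash
python3 -m jog '[[[0,-0.15,-1.25],[0,0,0],4]]'; python3 st.py; python3 -m jog '[[[0,0.0,-1.25],[-0.01,0,0],4]]'; python3 st.py; python3 tl.py
```

```text
time_s: 9.12
eef_pos: [0.5367, -0.0338, 0.0493]
eef_rot: [-0.582, 0.809, -0.054, 0.062]
wrist_force: [-2.9, 10.3, 7.8]
opening: 0.467
S [-0.0755 -0.0128  0.0493] tip [-0.0765 -0.0142  0.0869] psi 18.4 rot [-0.027 -0.018  0.034] Fin 9.7 Fy -4.4 Fz 7.8 theta~44 r 0.1119
time_s: 9.2
eef_pos: [0.5359, -0.0424, 0.0557]
eef_rot: [-0.579, 0.811, -0.053, 0.063]
wrist_force: [-3.7, 13.3, 14.3]
opening: 0.464
S [-0.0669 -0.0123  0.0557] tip [-0.0681 -0.0138  0.0933] psi 18.8 rot [-0.021 -0.018  0.037] Fin 12.6 Fy -5.7 Fz 14.3 theta~49 r 0.1121
side 55 mean [-0.058 -0.057  0.068] lo [-0.079 -0.062  0.022] hi [-0.024 -0.045  0.095] normal [ 0.78 -0.15  0.61] tilt 52.0
scene 298 mean [-0.046  0.024  0.068] lo [-0.074 -0.034  0.024] hi [-0.017  0.051  0.099] normal [0.8  0.07 0.59] tilt 53.6
```

```bash
python3 -m jog '[[[0,0.2,-1.25],[-0.01,0,0.01],4]]'; python3 st.py; python3 -m jog '[[[0,0.35,-1.25],[0,0,0.01],4]]'; python3 st.py; python3 tl.py
```

```text
time_s: 9.38
eef_pos: [0.5346, -0.0521, 0.0609]
eef_rot: [-0.577, 0.813, -0.057, 0.061]
wrist_force: [-8.3, 21.2, 30.8]
opening: 0.47
S [-0.0571 -0.0121  0.0609] tip [-0.0585 -0.0133  0.0985] psi 19.2 rot [-0.015 -0.021  0.028] Fin 19.7 Fy -11.5 Fz 30.8 theta~54 r 0.1116
time_s: 9.47
eef_pos: [0.5335, -0.0621, 0.0655]
eef_rot: [-0.578, 0.812, -0.061, 0.059]
wrist_force: [-9.3, 20.7, 35.9]
opening: 0.466
S [-0.0471 -0.0117  0.0655] tip [-0.0484 -0.0127  0.1031] psi 19.0 rot [-0.018 -0.022  0.02 ] Fin 19.0 Fy -12.4 Fz 35.9 theta~58 r 0.1115
side 112 mean [-0.044 -0.043  0.065] lo [-0.06  -0.06   0.021] hi [-0.023  0.018  0.103] normal [0.92 0.06 0.39] tilt 66.8
scene 90 mean [-0.042  0.042  0.083] lo [-0.055  0.017  0.027] hi [-0.017  0.052  0.108] normal [ 0.93 -0.01  0.38] tilt 67.8
```

```bash
python3 -m jog '[[[0,0.35,-1.2],[0,0,0.01],4]]'; python3 st.py; python3 -m jog '[[[0,0.4,-1.15],[0,0,0.01],4]]'; python3 st.py; python3 tl.py
```

```text
time_s: 9.65
eef_pos: [0.5317, -0.0743, 0.0701]
eef_rot: [-0.578, 0.812, -0.065, 0.057]
wrist_force: [-4.8, 6.3, 13.3]
opening: 0.468
S [-0.0348 -0.0115  0.0701] tip [-0.0361 -0.0122  0.1077] psi 19.0 rot [-0.017 -0.023  0.011] Fin 5.5 Fy -5.7 Fz 13.3 theta~63 r 0.1119
time_s: 9.73
eef_pos: [0.5301, -0.0861, 0.0728]
eef_rot: [-0.578, 0.811, -0.068, 0.054]
wrist_force: [-2.8, 2.9, 9.5]
opening: 0.468
S [-0.0229 -0.0113  0.0728] tip [-0.0242 -0.0116  0.1104] psi 19.0 rot [-0.016 -0.023  0.002] Fin 2.4 Fy -3.2 Fz 9.5 theta~66 r 0.1119
side 244 mean [-0.028 -0.016  0.061] lo [-0.036 -0.059  0.017] hi [-0.016  0.035  0.108] normal [0.98 0.04 0.17] tilt 79.9
scene 231 mean [-0.026  0.03   0.07 ] lo [-0.034 -0.027  0.02 ] hi [-0.014  0.053  0.111] normal [ 0.99 -0.06  0.13] tilt 82.3
```

```bash
python3 -m jog '[[[0,0.55,-1.05],[0,0,0],4]]'; python3 st.py; python3 -m jog '[[[0,0.55,-1.05],[0,0,0],4]]'; python3 st.py; python3 tl.py
```

```text
time_s: 9.92
eef_pos: [0.5285, -0.0995, 0.074]
eef_rot: [-0.577, 0.812, -0.068, 0.055]
wrist_force: [-7.8, 2.0, 18.7]
opening: 0.466
S [-0.0093 -0.0109  0.074 ] tip [-0.0108 -0.0113  0.1116] psi 19.2 rot [-0.013 -0.024  0.003] Fin 0.8 Fy -8.1 Fz 18.7 theta~67 r 0.1117
time_s: 10.0
eef_pos: [0.5267, -0.112, 0.075]
eef_rot: [-0.576, 0.813, -0.068, 0.055]
wrist_force: [-6.1, 3.4, 16.8]
opening: 0.47
S [ 0.0033 -0.0107  0.075 ] tip [ 0.0017 -0.0111  0.1126] psi 19.3 rot [-0.011 -0.024  0.004] Fin 2.4 Fy -6.6 Fz 16.8 theta~69 r 0.1128
side 422 mean [-0.015 -0.015  0.056] lo [-0.021 -0.058  0.014] hi [-0.008  0.041  0.108] normal [-1.   -0.01  0.08] tilt -85.4
scene 531 mean [-0.013  0.013  0.061] lo [-0.019 -0.048  0.016] hi [-0.003  0.053  0.111] normal [-0.99  0.02  0.12] tilt -83.1
```

```bash
python3 -m jog '[[[0,0.5,-1.1],[0,0,0],4]]'; python3 st.py; python3 -m jog '[[[0,0.6,-1.1],[0,0,0],4]]'; python3 st.py; python3 tl.py
```

```text
time_s: 10.18
eef_pos: [0.525, -0.1253, 0.0756]
eef_rot: [-0.575, 0.813, -0.068, 0.056]
wrist_force: [1.0, 0.4, -0.2]
opening: 0.47
S [ 0.0167 -0.0104  0.0756] tip [ 0.015  -0.0108  0.1133] psi 19.4 rot [-0.01  -0.026  0.005] Fin 0.5 Fy 1.0 Fz -0.2 theta~70 r 0.1152
time_s: 10.27
eef_pos: [0.5232, -0.1383, 0.0746]
eef_rot: [-0.575, 0.814, -0.067, 0.057]
wrist_force: [0.4, -0.5, 0.5]
opening: 0.471
S [ 0.0298 -0.0101  0.0746] tip [ 0.0282 -0.0107  0.1122] psi 19.5 rot [-0.009 -0.026  0.007] Fin -0.4 Fy 0.5 Fz 0.5 theta~68 r 0.1173
side 700 mean [-0.006 -0.009  0.058] lo [-0.022 -0.057  0.014] hi [0.011 0.042 0.102] normal [-0.94  0.    0.35] tilt -69.7
scene 816 mean [-0.003  0.005  0.058] lo [-0.023 -0.051  0.017] hi [0.019 0.052 0.105] normal [-0.91  0.01  0.42] tilt -65.1
```

It is past the balance point and falling onto the deck. I lift the fingers clear and check.

```bash
python3 -m jog '[[[0,-3,1],[0,0,0],4],[[0,-3,2],[0,0,0],4],[[0,-2,3],[0,0,0],4],[[0,0,0],[0,0,0],4]]'; python3 st.py; python3 tl.py
```

```text
time_s: 10.7
eef_pos: [0.5331, -0.0562, 0.1272]
eef_rot: [-0.576, 0.812, -0.075, 0.056]
wrist_force: [0.6, -0.2, 0.9]
opening: 0.472
S [-0.0528 -0.0129  0.1272] tip [-0.0544 -0.0131  0.1648] psi 19.3 rot [-0.011 -0.033 -0.006] Fin -0.1 Fy 0.6 Fz 0.9 theta~90 r 0.1717
side 626 mean [ 0.005 -0.008  0.037] lo [-0.042 -0.057  0.033] hi [0.056 0.043 0.04 ] normal [-0.01 -0.    1.  ] tilt -0.3
scene 1067 mean [0.009 0.002 0.038] lo [-0.04  -0.051  0.034] hi [0.058 0.051 0.042] normal [0.01 0.01 1.  ] tilt 0.3
```

It lies flat, cork up, with its centre about 8 mm behind the edge. It needs roughly 55 mm more. I straighten the tool and go behind it.

```bash
python3 -m jog '[[[0,0,2],[0.12,0,0],4],[[0,0,2],[0.12,0,0],4],[[0,0,0],[0,0,0],4]]'; python3 st.py; python3 -c "
from h import *
P,R,o=pose(); tip=P+R@[0,-.036,-.011]; print('d', (R.T@(S(-.08,-.005,.06)-tip)*100).round(2))"
```

```text
time_s: 11.05
eef_pos: [0.5371, -0.0202, 0.1111]
eef_rot: [-0.671, 0.736, -0.069, 0.062]
wrist_force: [0.1, -1.2, 0.6]
opening: 0.469
S [-0.089  -0.0145  0.1111] tip [-0.0814 -0.0147  0.148 ] psi 5.3 rot [-0.257 -0.031 -0.008] Fin -1.1 Fy 0.3 Fz 0.6 theta~90 r 0.1660
d [0.98 8.77 0.7 ]
```

```bash
python3 -m jog '[[[0.4,3.4,0.5],[0,0,0],4],[[0.3,3.4,0.3],[0,-0.03,0],4],[[0.2,2,0.2],[0,0,0],4],[[0,0,0],[0,0,0],4]]'; python3 st.py;python3 -c "
from h import *
P,R,o=pose(); tip=P+R@[0,-.036,-.011]; print('d', (R.T@(S(-.07,-.005,.031)-tip)*100).round(2))"
```

```text
time_s: 11.38
eef_pos: [0.5453, -0.0276, 0.0196]
eef_rot: [-0.667, 0.741, -0.061, 0.052]
wrist_force: [-0.9, 0.2, -0.9]
opening: 0.471
S [-0.083  -0.0052  0.0196] tip [-0.0758 -0.0052  0.0566] psi 6.0 rot [-0.244 -0.006 -0.005] Fin 0.1 Fy -0.9 Fz -0.9 theta~25 r 0.0899
d [ 0.03  2.6  -0.31]
```

```bash
python3 -m jog '[[[0,1.8,0.1],[0,0,0],4],[[0,0.5,0],[0,0,0],4],[[0,0,0],[0,0,0],4]]'; python3 st.py; python3 -m jog '[[[0,0.2,-1],[0,0,0],4],[[0,0.1,-1],[0,0,0],4],[[0,0.1,-1],[0,0,0],4]]'; python3 st.py; python3 tl.py
```

```text
time_s: 11.63
eef_pos: [0.5425, -0.0315, -0.005]
eef_rot: [-0.665, 0.743, -0.063, 0.051]
wrist_force: [0.4, -1.0, 0.2]
opening: 0.47
S [-0.0787 -0.0074 -0.005 ] tip [-0.0718 -0.0071  0.032 ] psi 6.4 rot [-0.237 -0.006 -0.011] Fin -0.9 Fy 0.6 Fz 0.2 theta~12 r 0.0731
time_s: 11.88
eef_pos: [0.5384, -0.0629, -0.0032]
eef_rot: [-0.664, 0.744, -0.062, 0.05]
wrist_force: [0.3, 2.4, -0.4]
opening: 0.466
S [-0.047  -0.0067 -0.0032] tip [-0.0402 -0.0065  0.0338] psi 6.5 rot [-0.235 -0.003 -0.008] Fin 2.4 Fy -0.1 Fz -0.4 theta~13 r 0.0481
side 379 mean [ 0.017 -0.026  0.037] lo [-0.039 -0.057  0.032] hi [0.058 0.033 0.04 ] normal [ 0.   -0.01  1.  ] tilt 0.2
scene 894 mean [0.019 0.007 0.039] lo [-0.035 -0.05   0.034] hi [0.062 0.051 0.043] normal [0.01 0.   1.  ] tilt 0.6
```

```bash
python3 -m jog '[[[0,0.35,-1],[0,0,0],4],[[0,0.15,-1],[0,0,0],4],[[0,0.12,-1],[0,0,0],4],[[0,0.12,-0.8],[0,0,0],4]]'; python3 st.py; python3 tl.py
```

```text
time_s: 12.32
eef_pos: [0.5332, -0.1048, -0.0043]
eef_rot: [-0.664, 0.744, -0.061, 0.052]
wrist_force: [-0.2, 2.4, 0.8]
opening: 0.471
S [-0.0048 -0.0054 -0.0043] tip [ 0.002  -0.0053  0.0327] psi 6.5 rot [-0.235 -0.006 -0.005] Fin 2.3 Fy -0.6 Fz 0.8 theta~12 r 0.0337
side 288 mean [ 0.053 -0.024  0.037] lo [-0.    -0.057  0.033] hi [0.098 0.036 0.04 ] normal [-0.01  0.01  1.  ] tilt -0.4
scene 841 mean [0.061 0.009 0.038] lo [ 0.006 -0.05   0.034] hi [0.103 0.052 0.043] normal [0.01 0.   1.  ] tilt 0.4
```

```bash
python3 -m jog '[[[0,0.15,-1.0],[0,0,0],4],[[0,0,2],[0,0,0],4],[[0,-3,2],[0,0,0],4],[[0,-4,2],[0,0,0],4],[[0,-4,2],[0,0,0],4],[[0,-4,3],[0,0,0],4],[[0,-4,3],[0,0,0],1]]'; python3 st.py; python3 tl.py; python3 -c "
from h import *
s=cam('scene');save(s,'k.png',(110,130,290,265),4)"
```

```text
time_s: 13.0
eef_pos: [0.5501, 0.0274, 0.1509]
eef_rot: [-0.663, 0.743, -0.072, 0.049]
wrist_force: [1.0, 0.2, -1.0]
opening: 0.337
S [-0.138  -0.0089  0.1509] tip [-0.1312 -0.0082  0.188 ] psi 6.6 rot [-0.234 -0.013 -0.026] Fin 0.4 Fy 1.0 Fz -1.0 theta~90 r 0.2259
side 598 mean [ 0.061 -0.009  0.037] lo [ 0.013 -0.057  0.033] hi [0.111 0.042 0.04 ] normal [-0. -0.  1.] tilt -0.2
scene 1046 mean [0.065 0.001 0.038] lo [ 0.015 -0.051  0.034] hi [0.114 0.051 0.042] normal [0. 0. 1.] tilt 0.2
```

View pics/k.png

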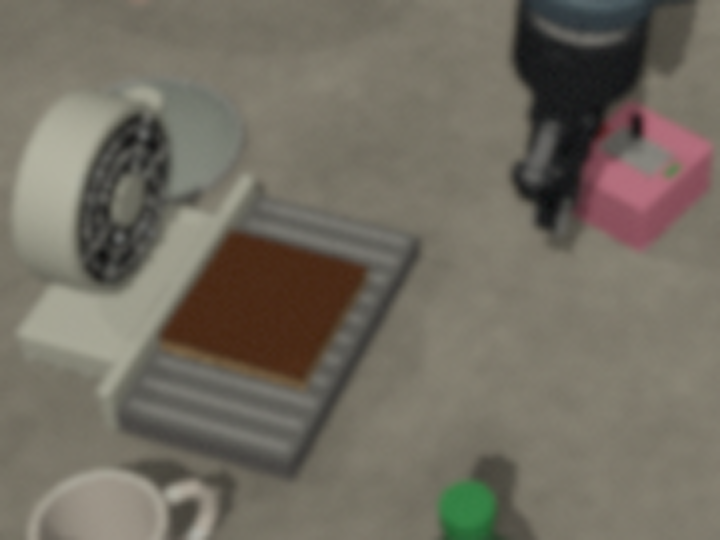

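The picture shows the trivet cork up at (265,305), fully on the deck, with clear deck in front of it up to the edge (360,350). Measured centre is about 64 mm behind the edge and 1–8 mm sideways of the middle. Next, the switch.

```bash
python3 - <<'E'
from h import *
z=np.load("c0.npz"); W=z["W"]; h=cv2.cvtColor(z["f"],cv2.COLOR_RGB2HSV)
m=((h[:,:,0]>160)&(h[:,:,1]>80)&(W[:,:,2]>.04)&(W[:,:,2]<.06)&(W[:,:,0]>.2)).astype(np.uint8)
n,l,s,c=cv2.connectedComponentsWithStats(m)
for i in range(1,n):
    if s[i,4]>100: print(s[i,4],np.nanmean(W[l==i],0).round(3))
d=np.array([.245,.97,0]); piv=np.array([.457,.372,.05])
A=piv-.06*d; A[2]=.16; plan(A,RT(0))
E
```

```text
160 [0.212 0.33  0.049]
421 [0.353 0.056 0.05 ]
425 [0.348 0.241 0.05 ]
pos [0.5528 0.0279 0.1525] shift cm [-15.71  -3.51  26.1 ] rows 8
turn [ 0.115 -0.014 -0.016] rows 1.0
```

```bash
python3 -m jog '[[[-1.9,-0.5,3.1],[0.11,0,0],0],[[-1.9,-0.2,3.1],[0,0,0],0],[[-1.9,0,3.1],[0,0,0],0],[[-1.9,0,3.1],[0,0,0],0],[[-1.9,0,3.1],[0,0,0],0],[[-1.9,0,3.1],[0,0,0],0],[[-1.9,0,3.1],[0,0,0],0],[[-1.9,0,3.1],[0,0,0],0],[[0,0,0],[0,0,0],0]]'; cat > sw.py <<'E'
from h import *
d=np.array([.245,.97,0]); piv=np.array([.457,.372,.05])
P,R,o=pose(); print("along d %.4f"%((P-piv)@d),"across %.4f"%((P-piv)@[.97,-.245,0]),"z",P[2],"d in tool",(R.T@d).round(2),"open",o['opening'],"F.d %.1f"%(o['wrist_force']@d)); plan(piv-.06*d+[0,0,-.05+.06],RT(0))
for n in ("side","scene"):
    c=cam(n); W=world(c); m=(abs((W-piv)@d)<.035)&(abs((W-piv)@[.97,-.245,0])<.02)&(W[:,:,2]>.064)&(W[:,:,2]<.095)&(c["frame"].astype(int).sum(2)<200)
    Q=W[m]; print(n,"bat",len(Q),((Q-piv)@d).mean().round(4) if len(Q) else "", ((Q-piv)@[.97,-.245,0]).mean().round(4) if len(Q) else "")
    # lowest finger points
    v=R.T@0 if 0 else None
    T=(W-P)@R; k=(abs(T[:,:,0])<.025)&(abs(T[:,:,2])<.02)&(T[:,:,1]>-.09)&(T[:,:,1]<.02); print("finger tool-y max",np.percentile(T[k][:,1],[90,98,100]).round(4) if k.sum() else None,k.sum())
E
python3 sw.py
```

```text
time_s: 13.9
eef_pos: [0.4362, 0.2947, 0.1432]
eef_rot: [-0.701, 0.707, -0.077, 0.053]
wrist_force: [-0.3, 0.2, 0.3]
opening: 0.002
along d -0.0801 across -0.0012 z 0.14321689791278877 d in tool [ 0.06 -0.01  1.  ] open 0.0015399651415616807 F.d 0.2
pos [0.4362 0.2947 0.1432] shift cm [0.52 8.28 2.09] rows 3
turn [ 0.012 -0.029 -0.033] rows 1.0
side bat 18 -0.0087 -0.0059
finger tool-y max [-0.0435 -0.0365 -0.0349] 159
scene bat 14 -0.0095 0.0029
finger tool-y max [-0.0431 -0.0375 -0.0369] 63
```

```bash
python3 -m jog '[[[0,3.5,0],[0,-0.015,-0.03],0],[[0,3.5,0],[0,-0.015,0],0],[[0,3,0],[0,0,0],0],[[0,0.4,0],[0,0,0],0],[[0,0,0],[0,0,0],0]]'; python3 sw.py
```

```text
time_s: 14.42
eef_pos: [0.441, 0.2813, 0.0345]
eef_rot: [-0.699, 0.711, -0.057, 0.056]
wrist_force: [-0.2, 0.6, 0.1]
opening: -0.002
along d -0.0919 across 0.0067 z 0.03454343782371822 d in tool [ 0.09 -0.02  1.  ] open -0.001893047727518119 F.d 0.5
pos [0.441  0.2813 0.0345] shift cm [-0.38 -2.6   3.19] rows 2
turn [ 0.017 -0.006  0.001] rows 1.0
side bat 14 -0.0087 -0.0056
finger tool-y max [-0.0452 -0.0382 -0.0356] 116
scene bat 16 -0.0093 0.0025
finger tool-y max [-0.042  -0.0385 -0.0366] 49
```

```bash
python3 -m jog '[[[0,0,2],[0,0,0],0],[[0,0,2],[0,0,0],0],[[0,0,2],[0,0,0],0]]'; python3 sw.py; python3 -m jog '[[[0.1,0,1],[0,0,0],0],[[0.1,0,1],[0,0,0],0]]'; python3 sw.py
```

```text
time_s: 14.77
eef_pos: [0.4559, 0.3394, 0.0405]
eef_rot: [-0.699, 0.71, -0.056, 0.061]
wrist_force: [0.9, 0.1, 0.3]
opening: -0.0
along d -0.0319 across 0.0069 z 0.04047879434502316 d in tool [ 0.08 -0.01  1.  ] open -0.0004435498622621002 F.d 0.3
pos [0.4559 0.3394 0.0405] shift cm [-0.9  -1.92 -2.78] rows 1
turn [ 0.014 -0.013  0.007] rows 1.0
side bat 19 -0.016 -0.0062
finger tool-y max [-0.0078 -0.0064 -0.0045] 243
scene bat 25 -0.0128 0.0067
finger tool-y max [-0.0083 -0.0067 -0.0046] 185
time_s: 15.03
eef_pos: [0.4632, 0.3592, 0.0435]
eef_rot: [-0.7, 0.71, -0.054, 0.061]
wrist_force: [0.7, 0.1, -0.1]
opening: 0.005
along d -0.0109 across 0.0091 z 0.04353403890755454 d in tool [ 0.08 -0.01  1.  ] open 0.004610601494915546 F.d 0.2
pos [0.4632 0.3592 0.0435] shift cm [-1.3  -1.6  -4.84] rows 2
turn [ 0.013 -0.01   0.011] rows 1.0
side bat 14 0.0008 -0.0049
finger tool-y max [-0.005  -0.0033 -0.0016] 325
scene bat 16 0.0081 0.005
finger tool-y max [-0.0059 -0.0043 -0.0018] 257
```

```bash
python3 -m jog '[[[-0.2,0.5,1],[0,0,0],0],[[-0.1,0.3,0.7],[0,0,0],0]]'; python3 sw.py; python3 -m jog '[[[0,0,-2],[0,0,0],0],[[0,-1,-3],[0,0,0],0],[[0,-3,-3],[0,0,0],0],[[0,-4,-2],[0,0,0],0],[[0,0,0],[0,0,0],0]]'; python3 sw.py;  python3 tl.py; python3 -c "
from h import *
s=cam('scene');save(s,'m.png',(330,160,430,245),6)"
```

```text
time_s: 15.3
eef_pos: [0.4654, 0.3688, 0.0381]
eef_rot: [-0.695, 0.715, -0.052, 0.062]
wrist_force: [-6.2, -49.2, 40.5]
opening: 0.001
along d -0.0011 across 0.0089 z 0.038120132536846645 d in tool [ 0.09 -0.03  1.  ] open 0.000953175842159225 F.d -49.2
pos [0.4654 0.3688 0.0381] shift cm [-1.36 -2.05 -5.86] rows 2
turn [ 0.028 -0.007  0.016] rows 1.0
side bat 26 0.0075 -0.0043
finger tool-y max [-0.011  -0.0097 -0.0075] 319
scene bat 8 0.0055 0.0144
finger tool-y max [-0.0111 -0.0092 -0.0051] 251
time_s: 15.82
eef_pos: [0.4502, 0.2663, 0.1207]
eef_rot: [-0.693, 0.716, -0.052, 0.063]
wrist_force: [2.7, 1.4, 0.9]
opening: 0.0
along d -0.1042 across 0.0193 z 0.12074380206265155 d in tool [ 0.08 -0.03  1.  ] open 0.00014403991585721507 F.d 2.0
pos [0.4502 0.2663 0.1207] shift cm [-1.66  5.9   4.75] rows 2
turn [ 0.032 -0.009  0.018] rows 1.0
side bat 16 0.011 -0.0057
finger tool-y max [-0.0464 -0.0422 -0.0374] 141
scene bat 15 0.01 0.0026
finger tool-y max [-0.0375 -0.0336 -0.0327] 66
side 569 mean [ 0.061 -0.009  0.037] lo [ 0.013 -0.057  0.033] hi [0.11  0.042 0.04 ] normal [ 0. -0.  1.] tilt 0.1
scene 1028 mean [0.065 0.003 0.038] lo [ 0.015 -0.05   0.034] hi [0.113 0.051 0.043] normal [-0.  0.  1.] tilt -0.0
```

View pics/m.png

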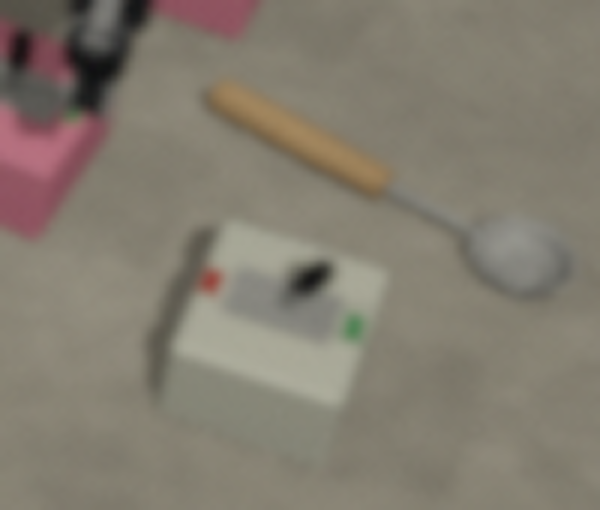

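The bat now leans towards green (knob at (315,278), green mark at (353,327)). Its offset is +10 mm, against -9 mm at the start. The trivet has not moved and the arm is clear, so I hand in.

```bash
python3 -c "
from bench import ctrl
print(ctrl.hand_in())"
```

```text
the job is handed in; nothing more can be done
None
```

The trivet now lies flat on the stand, cork side up, and the fan switch is on. I handed the job in at about 16 s, and no verdict was reported.

- **What I did:** I pushed the trivet against the stand's front edge and lifted its near edge until it tipped over onto the deck. Then I slid it back and flipped the white box's toggle from red to green with shut fingers.
- **Trivet:** Both cameras showed it level to within 1°. Its centre was about 61–65 mm behind the front edge and within about 10 mm of the stand's middle. It had not moved after the switch was flipped.
- **Switch:** The toggle leaned to green, with its dark upper part about 10 mm past the pivot; it was about 9 mm on the red side before. I judged this from the images and did not measure the angle itself.
- **The rest:** I saw no contact with the other things on the counter, but I did not re-measure their positions at the end.
- **What disagreed:** The fingertips sat about 35 mm behind the reported TCP. My first push therefore passed over the trivet without touching it, and I corrected by feeling for the counter.
- **Forces:** They peaked at roughly 80 N on the wrist during the tip and about 64 N at the toggle, below the 120 N limit. As far as I could tell, only the fingers touched anything.

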